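# Tidy the craft tools back onto their outlines

## Robot

A 6-joint arm with a two-finger parallel gripper is mounted at the origin on the work surface. World frame = base frame: x ahead of the robot, y to its left, z up, the work surface at z = 0. Lengths are in m, angles in rad, forces in N, time in s.
With the tool pointing down it reaches from about 0.275 to 0.75 m from the base axis. Payload 10.2 kg.
Tool frame: the origin (TCP) lies on the centre line of the jaws, within the pads' length; the fingertips stand 25 mm ahead of it and the grasp point (between the pads) lies 6 mm ahead of it (r.tips_ahead is the distance from the TCP to the fingertips, in m); z points along the fingers, y is the line along which they close (so a half turn about z gives the same grasp; the last joint's range is limited). The gripper opens to 88 mm and grips with 3 to 60 N. Pads are 18 mm wide; open, the fingers measure 123 mm over their backs; the gripper's body (75 mm by 187 mm) begins 45 mm behind the grasp point.
Start: joints at [-1.381, 0.313, 1.498, -0, 1.331, -0.223], TCP at [0.211, -0.481, 0.264] pointing down, gripper open.
Joint ranges: [-2.94, 2.94], [-0.97, 2.17], [0.19, 2.56], [-1.23, 4.37], [0.02, 3.11], [-2.88, 2.88]. Speed limits (rad/s): [2.39, 2.39, 3.01, 3.14, 3.14, 3.14].

## Interface

Orientations are given as a unit quaternion [w, x, y, z].
In Python, from plant import r gives the robot as it stands.
- The arm moves only by the tool send_rows, never from a script. Its argument "targets" is a list of rows, each a list of 3 entries, a list of its own where there are three numbers: the turn, a rotation vector about the tool's x, y, z in degrees, then the shift along the tool's x, y, z in mm, then the closure, from 0 (fully open) to 1 (shut). In form: [[[ax, ay, az], [tx, ty, tz], hand], ...]. A call has 1 to 5 rows; each row is the pose to reach, as a shift and turn from the pose commanded when the call began, along the tool's axes at that moment; what a row does not reach only later rows make up. A row lasts 1/10 s, in which the tool goes at most 50 mm and 8.59 degrees, less where a joint would pass 70% of its speed; a pose out of reach is approached as far as the arm can. A call with a gripper value outside its range is refused whole. The fingers move at their own pace and stop on an object; "grip_force" is the grip in N (left out, the last holds). Time passes only in rows, so rows that repeat a pose let the fingers close. It gives the time, the measured TCP pose, the force, the opening and the grip force at its end, in the units of the state.
- r.get_obs(): the state, without advancing time (a new reading comes with each control period).
- r.read_camera(name): name is "scene" or "top" or "wrist"; returns a dict with "frame" (420x560x3 uint8, red, green, blue), "camera_matrix" (3x3 intrinsics, pixels), "xyz" and "rotation" of the camera in the world; the wrist camera has in their place "hand_eye" (4x4, takes a point from camera to tool coordinates, whose origin is the TCP and whose axes are the flange's). Camera axes: x right, y down, z forward; pixel columns grow to the right and rows downward; lengths in m; the calibration is good to about 2 mm. A picture is of the moment at which its call begins: read the wrist's pose just before it. There is no depth.
- r.sign_off(): hands the job in; it is judged then, once.
Trained networks look in a picture, given as the dict that the camera call returned (one of the last four; its "shot" number tells which), for a name from the list of things; names that differ only in an ending like _2 or _b are one class to them, and where a whole thing is asked for, a point or a joint stands for the part that bears it (a point fixed in the world has none). Each returns a list of dicts, best first, with "conf" (0 to 1); they miss things now and then, are a little off and sometimes report something else, mostly with a low value. They report only what shows in the picture. A call takes as long as a camera call. They do not tell look-alikes from the thing itself.
- r.outline_of(picture, thing): "pixels" (420x560 bool, what is visible of it) and "extent" ([centre column, centre row, width, height] in pixels, round what is visible of it).
- r.mark_of(picture, thing): "xy" ([column, row] in pixels: a listed point, or the origin of a listed thing).
The state is a dict: "time_s": time; "joint_pos": joint angles; "qd": joint speeds; "tau": joint torques, N m; "position": TCP position; "eef_rot": TCP orientation; "wrist_force": force on the tool from outside, world axes, zero at the start; "torque": the same for the moment, N m; "gripper_width": finger opening in m; "grip_force": force on a finger pad.
Only numpy, scipy, OpenCV 4.12 (cv2) and the standard library are available. Lean on these libraries where they do the work, as an engineer would, in place of code of your own. Each camera call takes 0.05 s, during which the arm holds its last target. There are 200 camera calls.

## Task

The winter-craft session is over: put each of the four craft tools (the yellow paint pot, the roll of red tape, the black stapler and the white stamp block with its wooden knob) back on the blue card that carries its outline, centred in the outline and standing as it stood at the start. The stapler must lie along its long outline (either way round) and the stamp's square base must line up with its square (any of the four ways round); set each down rather than dropping it.

Things in the scene. Friction and masses are not known exactly. Their poses are not given: they have to be found in the camera images.
- pot_mid (a point): Small round paint pot, bright yellow with a yellow screw lid, standing upright: 48 mm diameter, 42 mm high, about 80 g. The point is its centre, half-way up (21 mm above its underside); z along its axis, up.
- tape_mid (a point): Roll of red sticky tape lying flat: a ring of 62 mm outer diameter with a 38 mm hole, 25 mm high, about 60 g. The point is the middle of the ring, half-way up (12.5 mm above its underside); z along its axis, up.
- stapler_mid (a point): Black desk stapler standing on its foot: 124 mm long (its own x), 34 mm wide at the foot (y) and 32 mm wide above, 42 mm high, straight vertical sides, about 170 g. The point is its middle, half-way up (21 mm above its underside); z up.
- stamp_mid (a point): Rubber-stamp block for craft printing: a white square base 54 x 54 mm, 18 mm thick, with an upright round wooden knob in the middle of it, 28 mm diameter, from 18 mm up to 58 mm above the underside; about 70 g. The point is on the knob's axis half-way up the whole thing (29 mm above its underside); x and y square to the sides of the base, z up.
- pot_card_top (a point): Fixed flat blue card, 92 x 92 mm, 3 mm thick, lying on the table, painted with one plain yellow circle (62 mm outside, 52 mm inside), the outline for the paint pot. The point is the middle of the outline, on the card's upper face (3 mm above the table), z up, x and y along its sides.
- tape_card_top (a point): Fixed flat blue card, 92 x 92 mm, 3 mm thick, lying on the table, painted with two concentric red circles (the outer one 76 mm outside, 66 mm inside; the inner one 38 mm outside), the outline for the roll of tape. The point is the middle of the outline, on the card's upper face (3 mm above the table), z up, x and y along its sides.
- stapler_card_top (a point): Fixed flat blue card, 150 x 60 mm, 3 mm thick, lying on the table, painted with a long black rectangle (138 x 48 mm outside, 128 x 38 mm inside), the outline for the stapler. The point is the middle of the outline, on the card's upper face (3 mm above the table), z up, x along its length, y across.
- stamp_card_top (a point): Fixed flat blue card, 92 x 92 mm, 3 mm thick, lying on the table, painted with a white square (68 x 68 mm outside, 58 x 58 mm inside, parallel to the card's sides), the outline for the stamp block. The point is the middle of the outline, on the card's upper face (3 mm above the table), z up, x and y along its sides.
Mind the look-alikes: they are no part of the job. What is shaped like the part that bears tape_card_top but green, pink or purple is not meant.

How it is judged:
At the end, for the whole second after the job is handed in: Each tool rests on its own card, centre within 12 mm of the middle of its outline, height within 4 mm, upright within 0.1 rad; stapler along its outline (either way) and stamp square to its square (any of four ways) within 0.26 rad; all at rest (under 0.02 m/s, 0.2 rad/s) (horizontal distance between pot_mid and pot_card_top below 0.012 m and z of pot_mid in the frame of pot_card_top between 0.017 and 0.025 m and angle between each of pot_mid, tape_mid, stapler_mid, stamp_mid's own z axis and vertical below 0.1 rad and linear speed of each of pot, tape, stapler, stamp below 0.02 m/s and angular speed of each of pot, tape, stapler, stamp below 0.2 rad/s and horizontal distance between tape_mid and tape_card_top below 0.012 m and z of tape_mid in the frame of tape_card_top between 0.0085 and 0.0165 m and horizontal distance between stapler_mid and stapler_card_top below 0.012 m and z of stapler_mid in the frame of stapler_card_top between 0.017 and 0.025 m and horizontal distance between stamp_mid and stamp_card_top below 0.012 m and z of stamp_mid in the frame of stamp_card_top between 0.025 and 0.033 m and angle between the x axis of stapler_mid and the x axis of stapler_card_top, either way round below 0.26 rad and (angle between the x axis of stamp_mid and the x axis of stamp_card_top, either way round below 0.26 rad or angle between the x axis of stamp_mid and the y axis of stamp_card_top, either way round below 0.26 rad)); the robot touches nothing.
It fails at once if the pot is dropped or thrown (moving faster than 0.8 m/s with no finger touching it) (linear speed of pot above 0.8 m/s and not (contact force between the fingers and pot above 0.01 N)).
It fails at once if the tape is dropped or thrown (moving faster than 0.8 m/s with no finger touching it) (linear speed of tape above 0.8 m/s and not (contact force between the fingers and tape above 0.01 N)).
It fails at once if the stapler is dropped or thrown (moving faster than 0.8 m/s with no finger touching it) (linear speed of stapler above 0.8 m/s and not (contact force between the fingers and stapler above 0.01 N)).
It fails at once if the stamp is dropped or thrown (moving faster than 0.8 m/s with no finger touching it) (linear speed of stamp above 0.8 m/s and not (contact force between the fingers and stamp above 0.01 N)).
It also fails if it takes over 112 s, if anything falls off the work surface, if the arm or the gripper's body presses on something with over 40 N, if the wrist force passes 120 N, or if a joint passes its speed limit or range.

## Working session

There is one attempt and no reset: what is moved stays moved. The work goes in short steps, Python scripts to look and compute and a tool call to move; the robot and the scene stay as the last step left them, time stands still between calls to the robot, and variables do not carry over. Pictures are saved under pics/ and viewed, at most 14 in all, crops included, and the job is handed in when it is done.

Besides the shell and the picture viewer there is one more tool, called after "Call:" in YAML: its name, and indented under it one key for each argument. send_rows: Moves the arm, as the interface text tells. Its arguments: {"type":"object","properties":{"targets":{"type":"array","items":{"type":"array"}},"grip_force":{"type":"number"}},"required":["targets"]}

```bash
ls; mkdir -p pics
python3 - <<'E'
from plant import r
import cv2,numpy as np
o=r.get_obs();print(o)
for n in("top","scene"):
    p=r.read_camera(n);cv2.imwrite(f"pics/{n}0.png",p["frame"][:,:,::-1]);print(n,p["camera_matrix"],p["xyz"],p["rotation"])
    for t in["pot_mid","tape_mid","stapler_mid","stamp_mid","pot_card_top","tape_card_top","stapler_card_top","stamp_card_top"]:
        print(t,[(np.round(m["xy"]).tolist(),round(m["conf"],2)) for m in r.mark_of(p,t)][:5])
E
```

```text
pics
{'time_s': 0.0, 'joint_pos': array([-1.38140347e+00,  3.13466953e-01,  1.49842194e+00, -2.50926874e-05,
        1.33098422e+00, -2.23403024e-01]), 'qd': array([ 0.00091869,  0.00111457, -0.00067542,  0.00157627, -0.00119592,
        0.00062792]), 'tau': array([-8.01564402e-04, -4.02205646e+01, -2.52272916e+01,  6.93409215e-02,
        3.51850956e-02, -1.23021864e-04]), 'position': array([ 0.21055749, -0.48070018,  0.26315807]), 'eef_rot': array([-6.40344148e-04,  9.78774641e-01,  2.04938509e-01, -1.29699485e-06]), 'wrist_force': array([-1.04406935,  0.0073907 ,  0.47630736]), 'torque': array([-0.00672565,  0.00314702, -0.01484187]), 'grip_force': 0.0, 'gripper_width': 0.08783634793354589}
top [[506.9348409    0.         281.07605793]
 [  0.         506.9348409  211.18069746]
 [  0.           0.           1.        ]] [ 3.01590857e-01 -5.73187968e-05  1.48394525e+00] [-0.04555341  0.70651719 -0.70479275  0.0450059 ]
pot_mid [([171.0, 239.0], 0.62)]
tape_mid [([245.0, 212.0], 0.78)]
stapler_mid [([326.0, 159.0], 0.86)]
stamp_mid [([229.0, 148.0], 0.81)]
pot_card_top [([382.0, 243.0], 0.8)]
tape_card_top [([156.0, 143.0], 0.78), ([224.0, 257.0], 0.73), ([133.0, 198.0], 0.58), ([170.0, 292.0], 0.57)]
stapler_card_top [([415.0, 191.0], 0.78)]
stamp_card_top [([312.0, 216.0], 0.6)]
scene [[531.50469597   0.         283.16161462]
 [  0.         531.50469597 210.02144737]
 [  0.           0.           1.        ]] [0.93055553 0.67768703 1.24841113] [-0.08746225  0.25765691  0.9194621  -0.2838181 ]
pot_mid [([376.0, 295.0], 0.63), ([258.0, 142.0], 0.18)]
tape_mid [([304.0, 250.0], 0.93)]
stapler_mid [([203.0, 210.0], 0.73)]
stamp_mid [([252.0, 296.0], 0.92)]
pot_card_top [([261.0, 143.0], 0.98)]
tape_card_top [([361.0, 364.0], 0.97), ([354.0, 250.0], 0.97), ([289.0, 381.0], 0.65), ([424.0, 271.0], 0.61)]
stapler_card_top [([199.0, 140.0], 0.78)]
stamp_card_top [([266.0, 196.0], 0.88)]
```

View pics/top0.png

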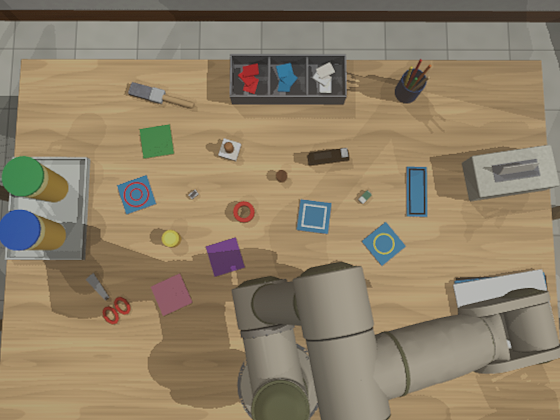

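View pics/scene0.png

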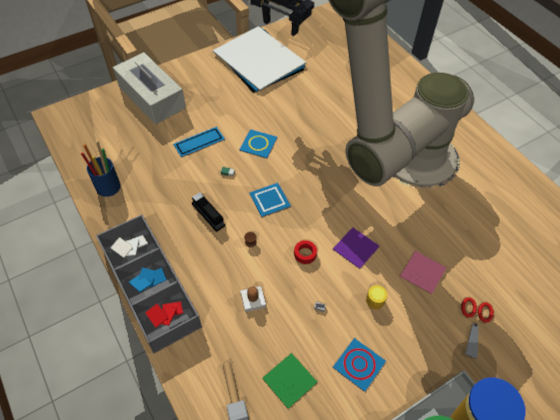

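```bash
cat > h.py <<'E'
from plant import r
import cv2,numpy as np
from scipy.spatial.transform import Rotation as R
def rot(q):
    q=np.asarray(q)
    return q if q.ndim==2 else R.from_quat(q[[1,2,3,0]]).as_matrix()
def cam(n):
    o=r.get_obs();p=r.read_camera(n)
    if n=="wrist":
        T=rot(o["eef_rot"]);H=np.array(p["hand_eye"]);p["Rw"]=T@H[:3,:3];p["tw"]=T@H[:3,3]+o["position"]
    else: p["Rw"]=rot(p["rotation"]);p["tw"]=np.asarray(p["xyz"])
    return p
def ray(p,uv,z):
    uv=np.atleast_2d(np.asarray(uv,float));K=p["camera_matrix"]
    d=np.c_[uv,np.ones(len(uv))]@np.linalg.inv(K).T@p["Rw"].T
    return (p["tw"]+d*((z-p["tw"][2])/d[:,2])[:,None])[:,:2]
def rect(p,mask,z):
    """min area rect of a mask projected on plane z: centre mm, size mm, long-axis yaw deg"""
    xy=ray(p,np.argwhere(mask)[:,::-1],z).astype(np.float32)*1000
    (c,s,a)=cv2.minAreaRect(xy)
    if s[0]<s[1]: s=s[::-1];a+=90
    return np.round(c,1),np.round(s,1),round((a+90)%180-90,1)
def biggest(m):
    n,l,s,_=cv2.connectedComponentsWithStats(m.astype(np.uint8))
    return l==1+np.argmax(s[1:,4])
H={"pot_mid":.021,"tape_mid":.0125,"stapler_mid":.021,"stamp_mid":.029,"pot_card_top":.003,"tape_card_top":.003,"stapler_card_top":.003,"stamp_card_top":.003}
def go(x,y,z,yaw=None):
    """shift/turn in tool axes to pose tool down; yaw = world dir (deg) of tool y axis (mod 180)"""
    o=r.get_obs();T=rot(o["eef_rot"]);d=T.T@(np.array([x,y,z])-o["position"])*1000
    cur=np.degrees(np.arctan2(T[1,1],T[0,1]))
    tz=0 if yaw is None else -((yaw-cur+90)%180-90)
    print("pos",np.round(o["position"]*1000),"yaw",round(cur,1),"shift",np.round(d,1),"turnz",round(tz,1),"tilt",np.round(T[:,2],3),"q6",round(o["joint_pos"][5],2))
E
python3 - <<'E'
from h import *
for n in("top","scene"):
    p=cam(n);print(n)
    for t,h in H.items():
        for m in r.mark_of(p,t): print(t,np.round(ray(p,m["xy"],h)*1000).tolist(),round(m["conf"],2))
        for m in r.outline_of(p,t)[:4] :
            print("   outline",*rect(p,biggest(m["pixels"]),h),round(m["conf"],2))
E
```

```text
top
pot_mid [[412.0, 321.0]] 0.81
   outline [409.6 318.6] [52.3 48.6] 65.0 0.49
tape_mid [[482.0, 107.0]] 0.61
   outline [490.1 109.8] [62.1 58.6] 0.5 0.73
stapler_mid [[657.0, -140.0]] 0.72
   outline [ 652.7 -137.2] [122.4  40.6] -82.1 0.68
stamp_mid [[677.0, 156.0]] 0.77
   outline [670.1 151.9] [54.3 54. ] -16.2 0.8
pot_card_top [[394.0, -296.0]] 0.73
   outline [ 397.5 -299.1] [92.5 91.3] -50.5 0.87
   outline [477.3 -96.6] [94.8 93.3] 83.8 0.44
tape_card_top [[535.0, 440.0]] 0.98
tape_card_top [[251.0, 323.0]] 0.93
tape_card_top [[353.0, 162.0]] 0.81
tape_card_top [[702.0, 375.0]] 0.7
   outline [249. 318.] [92.5 91.9] -64.9 0.77
   outline [540.  428.6] [99.3 92.9] 20.4 0.74
   outline [356.7 164. ] [93.3 89.8] 16.3 0.74
   outline [703.7 375.1] [94.5 92.4] 10.0 0.61
stapler_card_top [[553.0, -397.0]] 0.91
   outline [ 552.5 -400.9] [148.7  59.3] -1.7 0.85
stamp_card_top [[472.0, -105.0]] 0.94
   outline [477.  -96.5] [94.9 93.3] 83.7 0.71
scene
pot_mid [[404.0, 316.0]] 0.69
   outline [410.  317.4] [65.8 50.4] 52.1 0.83
tape_mid [[484.0, 101.0]] 0.63
   outline [490.3 110.2
[... 180 characters left out ...]
0]] 0.66
   outline [680.9 160.7] [61.5 52. ] 74.3 0.57
pot_card_top [[396.0, -309.0]] 0.87
   outline [ 401.6 -296.8] [92.5 91.1] 40.0 0.72
   outline [ 554.4 -397.7] [153.6  66.3] -0.5 0.22
tape_card_top [[539.0, 429.0]] 0.98
tape_card_top [[256.0, 315.0]] 0.97
tape_card_top [[360.0, 161.0]] 0.77
tape_card_top [[708.0, 377.0]] 0.64
   outline [705.3 373.8] [94.2 92.6] -80.6 0.94
   outline [251.3 317. ] [91.4 90.5] 23.4 0.87
   outline [544.9 428.7] [93.7 92.9] 20.4 0.84
   outline [360.5 164.2] [95.2 94.2] -72.6 0.63
stapler_card_top [[546.0, -406.0]] 0.67
   outline [ 554.7 -400.1] [147.9  60.9] -1.7 0.86
stamp_card_top [[490.0, -96.0]] 0.84
   outline [480.5 -94.8] [93.6 90.9] 83.3 0.67
```

```bash
cat >> h.py <<'E'
def plan(*wps,vmax=220,amax=40):
    """wps: (x,y,z mm, yaw of tool y deg or None[, dir]); prints per-call turn & shift in tool axes (tool assumed down)"""
    o=r.get_obs();T=rot(o["eef_rot"]);pos=o["position"]*1000
    yaw=np.degrees(np.arctan2(T[1,1],T[0,1]))
    print("now",np.round(pos,1),"yaw",round(yaw,1),"tilt",np.round(T[:2,2],3),"j6",round(o["joint_pos"][5],2),"t",round(o["time_s"],2))
    for w in wps:
        g=np.array(w[:3],float);gy=yaw if w[3] is None else yaw+((w[3]-yaw+90)%180-90)
        if len(w)>4: gy=w[3]
        n=max(1,int(np.ceil(max(np.linalg.norm(g-pos)/vmax,abs(gy-yaw)/amax))))
        p0,y0=pos,yaw
        for i in range(1,n+1):
            q=p0+(g-p0)*i/n;a=y0+(gy-y0)*i/n
            th=np.radians(yaw);y=np.array([np.cos(th),np.sin(th),0]);x=np.array([-y[1],y[0],0])*-1;x=np.cross(y,[0,0,-1])
            d=q-pos;s=np.round([d@x,d@y,-d[2]]);t=round(-(a-yaw),1)
            print("  turn",[0,0,t],"shift",s.astype(int).tolist())
            pos=pos+s[0]*x+s[1]*y-np.array([0,0,s[2]]);yaw-=t
        print("  ->",np.round(pos,1),round(yaw,1))
E
python3 - <<'E'
from h import *
plan((640,-137,220,7))
E
```

```text
now [ 210.6 -480.9  263.7] yaw -66.3 tilt [ 0. -0.] j6 -0.22 t 2.6
  turn [0, 0, np.float64(-24.4)] shift [177, -48, 15]
  turn [0, 0, np.float64(-24.5)] shift [181, 30, 14]
  turn [0, 0, np.float64(-24.4)] shift [152, 102, 15]
  -> [ 639.7 -137.   219.7] 7.0
```

Call:
send_rows:
  targets:
    - [[0, 0, -24.4], [177, -48, 15], 0]
    - [[0, 0, -24.4], [177, -48, 15], 0]
    - [[0, 0, -24.4], [177, -48, 15], 0]
    - [[0, 0, -24.4], [177, -48, 15], 0]
    - [[0, 0, -24.4], [177, -48, 15], 0]

```text
time_s: 3.1
position: [0.3558, -0.3634, 0.2485]
eef_rot: [-0.0, 0.912, 0.409, 0.0]
wrist_force: [-0.4, -0.2, -0.2]
gripper_width: 0.0883
grip_force: 0.0
```

Call:
send_rows:
  targets:
    - [[0, 0, -24.5], [181, 30, 14], 0]
    - [[0, 0, -24.5], [181, 30, 14], 0]
    - [[0, 0, -24.5], [181, 30, 14], 0]
    - [[0, 0, -24.5], [181, 30, 14], 0]
    - [[0, 0, -24.5], [181, 30, 14], 0]

```text
time_s: 3.6
position: [0.4986, -0.2495, 0.2342]
eef_rot: [-0.0, 0.805, 0.593, 0.0]
wrist_force: [0.2, -0.5, -0.7]
gripper_width: 0.0885
grip_force: 0.0
```

Call:
send_rows:
  targets:
    - [[0, 0, -24.4], [152, 102, 15], 0]
    - [[0, 0, -24.4], [152, 102, 15], 0]
    - [[0, 0, -24.4], [152, 102, 15], 0]
    - [[0, 0, -24.4], [152, 102, 15], 0]
    - [[0, 0, -24.4], [152, 102, 15], 0]

```text
time_s: 4.1
position: [0.6411, -0.1356, 0.2186]
eef_rot: [-0.0, 0.662, 0.749, -0.0]
wrist_force: [-0.4, 0.6, -0.3]
gripper_width: 0.0882
grip_force: 0.0
```

Run:
```python
from h import *
p=cam("wrist");cv2.imwrite("pics/w1.png",p["frame"][:,:,::-1]);print(p["hand_eye"])
for t,z in(("stapler_mid",.042),("stapler_mid",.021)):
    for m in r.outline_of(p,t)[:2]: print(rect(p,biggest(m["pixels"]),z),m["conf"])
for m in r.mark_of(p,"stapler_mid"): print(ray(p,m["xy"],.021),m["conf"])
plan((654,-137,29,7))
```

```text
[[-1.99527500e-04 -9.52471516e-01 -3.04627595e-01  7.84691347e-02]
 [ 9.99999819e-01 -1.68773748e-05 -6.02218080e-04 -9.65735962e-04]
 [ 5.68454254e-04 -3.04627660e-01  9.52471346e-01 -1.21623837e-01]
 [ 0.00000000e+00  0.00000000e+00  0.00000000e+00  1.00000000e+00]]
(array([ 652.8, -135.4]), array([118.3,  32.5]), -82.6) 0.6
(array([ 654.4, -140.9]), array([126.6,  34.8]), -82.6) 0.6
[[ 0.65386427 -0.13871402]] 0.95
now [ 638.8 -138.7  220. ] yaw 6.8 tilt [-0. -0.] j6 -0.51 t 4.3
  turn [0, 0, np.float64(-0.2)] shift [0, 15, 191]
  -> [ 653.7 -136.9   29. ] 7.0
```

View pics/w1.png

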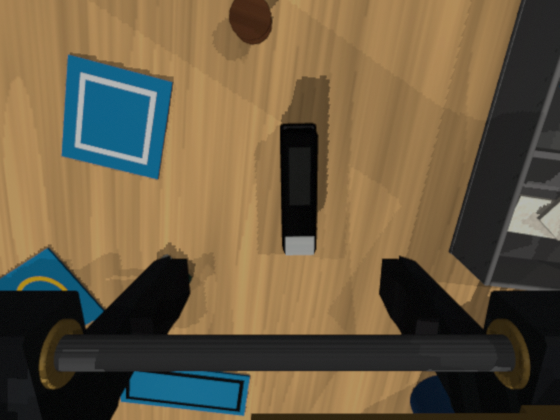

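Call:
send_rows:
  targets:
    - [[0, 0, 0], [0, 14, 40], 0]
    - [[0, 0, 0], [0, 14, 80], 0]
    - [[0, 0, 0], [0, 14, 120], 0]
    - [[0, 0, 0], [0, 14, 160], 0]
    - [[0, 0, 0], [0, 14, 191], 0]
  grip_force: 30

```text
time_s: 4.8
position: [0.6522, -0.1367, 0.0269]
eef_rot: [-0.001, 0.664, 0.748, -0.0]
wrist_force: [-0.7, -0.1, 0.4]
gripper_width: 0.0881
grip_force: 0.0
```

Call:
send_rows:
  targets:
    - [[0, 0, 0], [0, 0, 0], 0.5]
    - [[0, 0, 0], [0, 0, 0], 0.8]
    - [[0, 0, 0], [0, 0, 0], 1]
    - [[0, 0, 0], [0, 0, 0], 1]
    - [[0, 0, 0], [0, 0, 0], 1]

```text
time_s: 5.3
position: [0.6535, -0.1355, 0.0291]
eef_rot: [0.0, 0.663, 0.749, 0.0]
wrist_force: [-0.6, 0.0, -0.2]
gripper_width: 0.0505
grip_force: 0.0
```

Call:
send_rows:
  targets:
    - [[0, 0, 0], [0, 0, 0], 1]
    - [[0, 0, 0], [0, 0, -10], 1]
    - [[0, 0, 0], [0, 0, -30], 1]
    - [[0, 0, 0], [0, 0, -60], 1]
    - [[0, 0, 0], [0, 0, -90], 1]

```text
time_s: 5.8
position: [0.6533, -0.1351, 0.12]
eef_rot: [-0.0, 0.663, 0.749, -0.0]
wrist_force: [0.5, -0.6, -0.8]
gripper_width: 0.0318
grip_force: 30.0
```

Run:
```python
from h import *
o=r.get_obs();print(o["gripper_width"],o["grip_force"])
plan((553,-400,120,88.3),(553,-400,32,88.3),vmax=180,amax=38)
```

```text
0.031798446442502196 29.96527764480561
now [ 653.3 -135.1  120. ] yaw 7.0 tilt [-0.001  0.   ] j6 -0.5 t 5.8
  turn [0, 0, np.float64(-27.1)] shift [-84, -44, 0]
  turn [0, 0, np.float64(-27.1)] shift [-54, -77, 0]
  turn [0, 0, np.float64(-27.1)] shift [-14, -93, 0]
  -> [ 553.6 -399.9  120. ] 88.3
  turn [0, 0, np.float64(-0.0)] shift [1, 0, 88]
  -> [ 552.6 -399.8   32. ] 88.3
```

Call:
send_rows:
  targets:
    - [[0, 0, -6], [-17, -9, 0], 1]
    - [[0, 0, -13], [-40, -20, 0], 1]
    - [[0, 0, -20], [-62, -32, 0], 1]
    - [[0, 0, -27.1], [-84, -44, 0], 1]
    - [[0, 0, -27.1], [-84, -44, 0], 1]

```text
time_s: 6.3
position: [0.619, -0.2266, 0.1192]
eef_rot: [0.0, 0.469, 0.883, -0.0]
wrist_force: [-0.2, 0.7, -0.7]
gripper_width: 0.032
grip_force: 30.0
```

Call:
send_rows:
  targets:
    - [[0, 0, -6], [-12, -17, 0], 1]
    - [[0, 0, -13], [-27, -38, 0], 1]
    - [[0, 0, -20], [-40, -58, 0], 1]
    - [[0, 0, -27.1], [-54, -77, 0], 1]
    - [[0, 0, -27.1], [-54, -77, 0], 1]

```text
time_s: 6.8
position: [0.5858, -0.3137, 0.119]
eef_rot: [0.0, 0.25, 0.968, -0.0]
wrist_force: [0.9, 0.5, -2.3]
gripper_width: 0.0319
grip_force: 30.0
```

Call:
send_rows:
  targets:
    - [[0, 0, -6], [-3, -20, 0], 1]
    - [[0, 0, -13], [-7, -45, 0], 1]
    - [[0, 0, -20], [-10, -70, 0], 1]
    - [[0, 0, -27.1], [-14, -93, 0], 1]
    - [[0, 0, -27.1], [-14, -93, 0], 1]

```text
time_s: 7.3
position: [0.5534, -0.4013, 0.1189]
eef_rot: [0.0, 0.016, 1.0, -0.0]
wrist_force: [0.1, 0.5, -1.7]
gripper_width: 0.0318
grip_force: 30.0
```

Run:
```python
from h import *
p=cam("wrist");cv2.imwrite("pics/w2.png",p["frame"][:,:,::-1])
z=.12-.029
for h in(.003,):
  for m in r.outline_of(p,"stapler_card_top")[:1]: print("card",rect(p,biggest(m["pixels"]),h),m["conf"])
  for m in r.mark_of(p,"stapler_card_top")[:1]: print("card mark",ray(p,m["xy"],h),m["conf"])
for m in r.outline_of(p,"stapler_mid")[:1]: print("stapler, if lifted by z",rect(p,biggest(m["pixels"]),.042+z),m["conf"])
for n in("top","scene"):
  q=cam(n)
  for m in r.mark_of(q,"stapler_mid")[:1]: print(n,ray(q,m["xy"],.021+z),m["conf"])
plan((553,-400,60,88.3))
```

```text
card (array([ 502.8, -401.9]), array([60.8, 51.3]), 89.4) 0.92
card mark [[ 0.61748559 -0.40342114]] 0.48
stapler, if lifted by z (array([ 521.6, -401.4]), array([65.5, 27.5]), -1.5) 0.89
scene [[ 0.56631182 -0.3936083 ]] 0.63
now [ 554.3 -399.2  118.8] yaw 88.3 tilt [-0.  0.] j6 -2.34 t 7.7
  turn [0, 0, np.float64(-0.0)] shift [1, -1, 59]
  -> [ 553.3 -400.2   59.8] 88.3
```

View pics/w2.png

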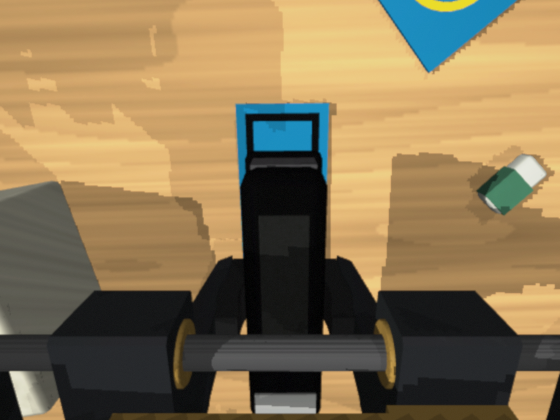

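Call:
send_rows:
  targets:
    - [[0, 0, 0], [3, -1, 20], 1]
    - [[0, 0, 0], [3, -1, 45], 1]
    - [[0, 0, 0], [3, -1, 65], 1]
    - [[0, 0, 0], [3, -1, 73], 1]
    - [[0, 0, 0], [3, -1, 75], 1]

```text
time_s: 8.2
position: [0.551, -0.4007, 0.0437]
eef_rot: [-0.0, 0.015, 1.0, 0.0]
wrist_force: [-0.2, -0.5, -0.8]
gripper_width: 0.0317
grip_force: 30.0
```

Call:
send_rows:
  targets:
    - [[0, 0, 0], [0, 0, 2], 1]
    - [[0, 0, 0], [0, 0, 3], 1]
    - [[0, 0, 0], [0, 0, 4], 1]
    - [[0, 0, 0], [0, 0, 5], 1]
    - [[0, 0, 0], [0, 0, 6], 1]

```text
time_s: 8.7
position: [0.5512, -0.4009, 0.0434]
eef_rot: [0.0, 0.015, 1.0, -0.0]
wrist_force: [-16.6, 14.9, 39.2]
gripper_width: 0.0317
grip_force: 30.0
```

Call:
send_rows:
  targets:
    - [[0, 0, 0], [0, 0, -3], 1]
    - [[0, 0, 0], [0, 0, -5], 1]
    - [[0, 0, 0], [0, 0, -5], 1]
    - [[0, 0, 0], [0, 0, -5], 0.9]
    - [[0, 0, 0], [0, 0, -5], 0.6]

```text
time_s: 9.2
position: [0.551, -0.4011, 0.0429]
eef_rot: [0.0, 0.015, 1.0, -0.0]
wrist_force: [-0.2, -0.1, -0.3]
gripper_width: 0.0347
grip_force: 0.0
```

Call:
send_rows:
  targets:
    - [[0, 0, 0], [0, 0, 0], 0.3]
    - [[0, 0, 0], [0, 0, 0], 0.1]
    - [[0, 0, 0], [0, 0, 0], 0]
    - [[0, 0, 0], [0, 0, 0], 0]
    - [[0, 0, 0], [0, 0, 0], 0]

```text
time_s: 9.7
position: [0.5509, -0.4009, 0.0427]
eef_rot: [-0.0, 0.015, 1.0, 0.0]
wrist_force: [-0.6, -0.5, -0.1]
gripper_width: 0.0732
grip_force: 0.0
```

Call:
send_rows:
  targets:
    - [[0, 0, 0], [0, 0, -20], 0]
    - [[0, 0, 0], [0, 0, -60], 0]
    - [[0, 0, 0], [0, 0, -100], 0]
    - [[0, 0, 0], [0, 0, -140], 0]
    - [[0, 0, 0], [0, 0, -170], 0]

```text
time_s: 10.2
position: [0.551, -0.4011, 0.2157]
eef_rot: [0.001, 0.015, 1.0, -0.001]
wrist_force: [-0.3, 0.7, 0.3]
gripper_width: 0.0883
grip_force: 0.0
```

Run:
```python
from h import *
p=cam("wrist");cv2.imwrite("pics/w3.png",p["frame"][:,:,::-1])
for m in r.outline_of(p,"stapler_card_top")[:1]: print("card",rect(p,m["pixels"],.003),m["conf"])
for m in r.outline_of(p,"stapler_mid")[:1]: print("stapler",rect(p,biggest(m["pixels"]),.045),rect(p,biggest(m["pixels"]),.024),m["conf"])
for m in r.mark_of(p,"stapler_mid")[:1]: print("stapler",ray(p,m["xy"],.024),m["conf"])
plan((650,152,180,-16,1),vmax=230,amax=42)
```

```text
card (array([ 552.2, -402.7]), array([150.3,  60. ]), -1.4) 0.6
stapler (array([ 550.5, -401.5]), array([118.2,  32.4]), -1.4) (array([ 556.3, -401.6]), array([126.7,  34.7]), -1.4) 0.72
stapler [[ 0.55572481 -0.40120519]] 0.96
now [ 550.8 -400.9  212.6] yaw 88.3 tilt [ 0. -0.] j6 -2.34 t 10.4
  turn [0, 0, np.float64(34.8)] shift [-27, 185, 11]
  turn [0, 0, np.float64(34.7)] shift [83, 168, 11]
  turn [0, 0, np.float64(34.8)] shift [164, 91, 11]
  -> [650.3 152.1 179.6] -16.0
```

View pics/w3.png

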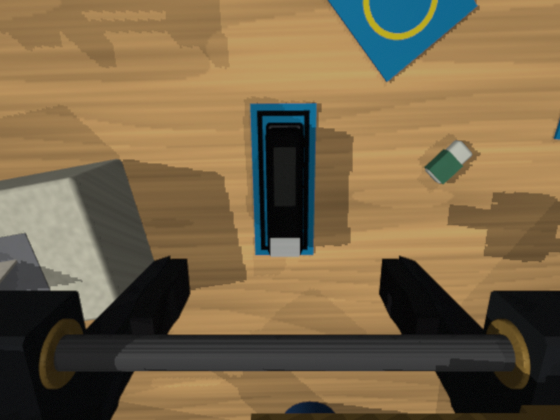

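Call:
send_rows:
  targets:
    - [[0, 0, 34.8], [-27, 185, 11], 0]
    - [[0, 0, 34.8], [-27, 185, 11], 0]
    - [[0, 0, 34.8], [-27, 185, 11], 0]
    - [[0, 0, 34.8], [-27, 185, 11], 0]
    - [[0, 0, 34.8], [-27, 185, 11], 0]

```text
time_s: 10.9
position: [0.5837, -0.2122, 0.2]
eef_rot: [-0.002, 0.313, 0.95, 0.001]
wrist_force: [0.4, -0.4, 0.2]
gripper_width: 0.088
grip_force: 0.0
```

Call:
send_rows:
  targets:
    - [[0, 0, 34.7], [83, 168, 11], 0]
    - [[0, 0, 34.7], [83, 168, 11], 0]
    - [[0, 0, 34.7], [83, 168, 11], 0]
    - [[0, 0, 34.7], [83, 168, 11], 0]
    - [[0, 0, 34.7], [83, 168, 11], 0]

```text
time_s: 11.4
position: [0.6167, -0.0286, 0.189]
eef_rot: [-0.002, 0.582, 0.813, -0.0]
wrist_force: [-0.3, -1.2, 0.3]
gripper_width: 0.0881
grip_force: 0.0
```

Call:
send_rows:
  targets:
    - [[0, 0, 34.8], [164, 91, 11], 0]
    - [[0, 0, 34.8], [164, 91, 11], 0]
    - [[0, 0, 34.8], [164, 91, 11], 0]
    - [[0, 0, 34.8], [164, 91, 11], 0]
    - [[0, 0, 34.8], [164, 91, 11], 0]

```text
time_s: 11.9
position: [0.6501, 0.1555, 0.1776]
eef_rot: [-0.001, 0.798, 0.602, -0.001]
wrist_force: [0.2, -0.8, -0.0]
gripper_width: 0.0882
grip_force: 0.0
```

Run:
```python
from h import *
p=cam("wrist");cv2.imwrite("pics/w4.png",p["frame"][:,:,::-1])
for m in r.outline_of(p,"stamp_mid")[:1]:
    k=biggest(m["pixels"]);print("stamp whole",rect(p,k,.018),m["conf"])
    hsv=cv2.cvtColor(p["frame"],cv2.COLOR_RGB2HSV);w=k&(hsv[...,1]<60);print("white",rect(p,biggest(w),.018))
    print("knob",rect(p,biggest(k&(hsv[...,1]>80)),.058))
for m in r.mark_of(p,"stamp_mid")[:1]: print(ray(p,m["xy"],.029),m["conf"])
plan((672,153,46,-16))
```

```text
stamp whole (array([676.4, 153.4]), array([55.6, 54.5]), 74.0) 0.79
white (array([675.9, 153.4]), array([55.3, 53.7]), 73.2)
knob (array([675.3, 157.4]), array([32.7, 25.5]), -86.2)
[[0.67396666 0.15189896]] 0.95
now [650.4 150.5 178.8] yaw -15.9 tilt [-0.002 -0.001] j6 0.33 t 12.05
  turn [0, 0, np.float64(0.1)] shift [8, 20, 133]
  -> [671.8 152.7  45.8] -16.0
```

View pics/w4.png

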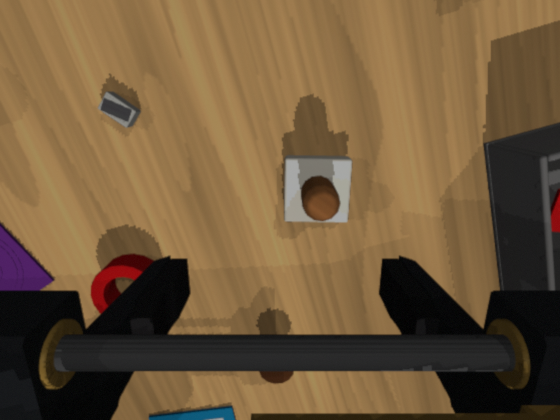

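Call:
send_rows:
  targets:
    - [[0, 0, 0], [9, 23, 35], 0]
    - [[0, 0, 0], [9, 23, 70], 0]
    - [[0, 0, 0], [9, 23, 105], 0]
    - [[0, 0, 0], [9, 23, 128], 0]
    - [[0, 0, 0], [9, 23, 133], 0]

```text
time_s: 12.55
position: [0.6737, 0.152, 0.0435]
eef_rot: [-0.001, 0.799, 0.601, -0.002]
wrist_force: [-0.0, -0.2, 0.3]
gripper_width: 0.0883
grip_force: 0.0
```

Call:
send_rows:
  targets:
    - [[0, 0, 0], [0, 0, 0], 0.5]
    - [[0, 0, 0], [0, 0, 0], 0.7]
    - [[0, 0, 0], [0, 0, 0], 1]
    - [[0, 0, 0], [0, 0, 0], 1]
    - [[0, 0, 0], [0, 0, 0], 1]

```text
time_s: 13.05
position: [0.6751, 0.1544, 0.0474]
eef_rot: [0.0, 0.799, 0.602, 0.0]
wrist_force: [-0.6, 0.4, -0.1]
gripper_width: 0.0503
grip_force: 0.0
```

Call:
send_rows:
  targets:
    - [[0, 0, 0], [0, 0, 0], 1]
    - [[0, 0, 0], [0, 0, 0], 1]
    - [[0, 0, 0], [0, 0, 0], 1]
    - [[0, 0, 0], [0, 0, 0], 1]
    - [[0, 0, 0], [0, 0, 0], 1]

```text
time_s: 13.55
position: [0.675, 0.1544, 0.0468]
eef_rot: [0.0, 0.799, 0.601, 0.0]
wrist_force: [-0.4, -0.5, 1.1]
gripper_width: 0.0271
grip_force: 30.0
```

Call:
send_rows:
  targets:
    - [[0, 0, 0], [0, 0, -8], 1]
    - [[0, 0, 0], [0, 0, -25], 1]
    - [[0, 0, 0], [0, 0, -50], 1]
    - [[0, 0, 0], [0, 0, -75], 1]
    - [[0, 0, 0], [0, 0, -84], 1]

```text
time_s: 14.05
position: [0.676, 0.1545, 0.135]
eef_rot: [0.002, 0.799, 0.601, 0.002]
wrist_force: [0.1, 0.8, 0.1]
gripper_width: 0.0274
grip_force: 30.0
```

Run:
```python
from h import *
plan((479,-96,130,-6.5),vmax=165)
```

```text
now [676.  154.5 135. ] yaw -16.0 tilt [0.006 0.   ] j6 0.34 t 14.05
  turn [0, 0, np.float64(-4.8)] shift [-148, -60, 2]
  turn [0, 0, np.float64(-4.7)] shift [-142, -72, 3]
  -> [479.1 -96.4 130. ] -6.5
```

Call:
send_rows:
  targets:
    - [[0, 0, -1], [-30, -12, 0], 1]
    - [[0, 0, -2], [-65, -26, 1], 1]
    - [[0, 0, -3.5], [-105, -42, 2], 1]
    - [[0, 0, -4.8], [-138, -56, 2], 1]
    - [[0, 0, -4.8], [-148, -60, 2], 1]

```text
time_s: 14.55
position: [0.5746, 0.0267, 0.129]
eef_rot: [-0.0, 0.774, 0.634, -0.001]
wrist_force: [0.7, 0.4, -0.9]
gripper_width: 0.0274
grip_force: 30.0
```

Call:
send_rows:
  targets:
    - [[0, 0, -1], [-30, -15, 0], 1]
    - [[0, 0, -2], [-65, -33, 1], 1]
    - [[0, 0, -3.5], [-105, -53, 2], 1]
    - [[0, 0, -4.7], [-135, -68, 3], 1]
    - [[0, 0, -4.7], [-142, -72, 3], 1]

```text
time_s: 15.05
position: [0.477, -0.0981, 0.1259]
eef_rot: [-0.0, 0.747, 0.665, -0.0]
wrist_force: [0.2, -0.1, -0.3]
gripper_width: 0.0273
grip_force: 30.0
```

Run:
```python
from h import *
p=cam("wrist");cv2.imwrite("pics/w5.png",p["frame"][:,:,::-1])
for m in r.outline_of(p,"stamp_card_top")[:1]: print("card",rect(p,m["pixels"],.003),m["conf"])
for m in r.mark_of(p,"stamp_card_top")[:1]: print("card",ray(p,m["xy"],.003),m["conf"])
for m in r.outline_of(p,"stamp_mid")[:1]: print("stamp",rect(p,biggest(m["pixels"]),.1),m["conf"])
plan((479,-96,53,-6.5))
```

```text
card (array([478.3, -93.8]), array([92.6, 85.2]), -7.8) 0.74
card [[ 0.47877001 -0.09675753]] 0.83
stamp (array([476.1, -99.3]), array([65.1, 53.2]), 82.4) 0.88
now [478.8 -95.8 125.9] yaw -6.5 tilt [ 0.001 -0.   ] j6 -0.32 t 15.25
  turn [0, 0, np.float64(-0.0)] shift [0, 0, 73]
  -> [478.8 -95.8  52.9] -6.5
```

View pics/w5.png

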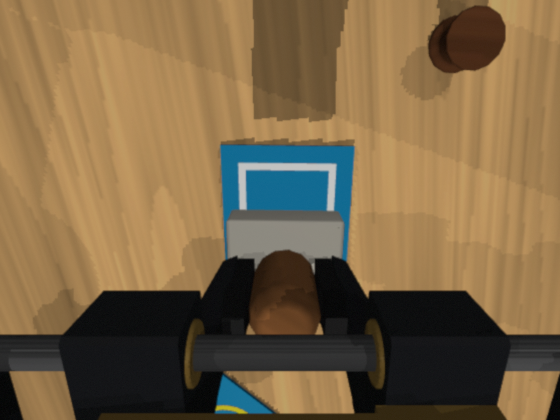

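Call:
send_rows:
  targets:
    - [[0, 0, 0], [-1, 0, 20], 1]
    - [[0, 0, 0], [-1, 0, 45], 1]
    - [[0, 0, 0], [-1, 0, 63], 1]
    - [[0, 0, 0], [-1, 0, 70], 1]
    - [[0, 0, 0], [-1, 0, 72], 1]

```text
time_s: 15.75
position: [0.4783, -0.0967, 0.0533]
eef_rot: [-0.0, 0.746, 0.666, -0.0]
wrist_force: [0.6, 0.2, -1.5]
gripper_width: 0.0269
grip_force: 30.0
```

Call:
send_rows:
  targets:
    - [[0, 0, 0], [0, 0, 1], 1]
    - [[0, 0, 0], [0, 0, 2], 1]
    - [[0, 0, 0], [0, 0, 3], 1]
    - [[0, 0, 0], [0, 0, 4], 1]
    - [[0, 0, 0], [0, 0, 4], 1]

```text
time_s: 16.25
position: [0.4779, -0.0975, 0.0498]
eef_rot: [0.0, 0.746, 0.666, 0.0]
wrist_force: [-0.7, -0.1, -0.1]
gripper_width: 0.0271
grip_force: 30.0
```

Call:
send_rows:
  targets:
    - [[0, 0, 0], [0, 0, 0.5], 1]
    - [[0, 0, 0], [0, 0, 1], 1]
    - [[0, 0, 0], [0, 0, 1.5], 1]
    - [[0, 0, 0], [0, 0, 1.5], 1]
    - [[0, 0, 0], [0, 0, 1.5], 1]

```text
time_s: 16.75
position: [0.478, -0.0976, 0.0496]
eef_rot: [0.0, 0.746, 0.666, -0.0]
wrist_force: [-6.3, 2.9, 18.8]
gripper_width: 0.0271
grip_force: 30.0
```

Call:
send_rows:
  targets:
    - [[0, 0, 0], [0, 0, -1.5], 1]
    - [[0, 0, 0], [0, 0, -1.5], 1]
    - [[0, 0, 0], [0, 0, -1.5], 0.8]
    - [[0, 0, 0], [0, 0, -1.5], 0.5]
    - [[0, 0, 0], [0, 0, -1.5], 0]

```text
time_s: 17.25
position: [0.4779, -0.0975, 0.0496]
eef_rot: [-0.0, 0.746, 0.666, -0.0]
wrist_force: [-0.2, -0.5, 0.3]
gripper_width: 0.0409
grip_force: 0.0
```

Call:
send_rows:
  targets:
    - [[0, 0, 0], [0, 0, 0], 0]
    - [[0, 0, 0], [0, 0, 0], 0]
    - [[0, 0, 0], [0, 0, 0], 0]
    - [[0, 0, 0], [0, 0, -10], 0]
    - [[0, 0, 0], [0, 0, -30], 0]

```text
time_s: 17.75
position: [0.4773, -0.0972, 0.0797]
eef_rot: [-0.001, 0.746, 0.666, -0.0]
wrist_force: [0.2, 1.0, -0.1]
gripper_width: 0.0809
grip_force: 0.0
```

Call:
send_rows:
  targets:
    - [[0, 0, 0], [0, 0, -40], 0]
    - [[0, 0, 0], [0, 0, -80], 0]
    - [[0, 0, 0], [0, 0, -110], 0]
    - [[0, 0, 0], [0, 0, -130], 0]
    - [[0, 0, 0], [0, 0, -130], 0]

```text
time_s: 18.25
position: [0.4787, -0.0978, 0.2128]
eef_rot: [0.003, 0.746, 0.666, 0.001]
wrist_force: [-0.2, 0.2, -0.5]
gripper_width: 0.0881
grip_force: 0.0
```

Run:
```python
from h import *
p=cam("wrist");cv2.imwrite("pics/w6.png",p["frame"][:,:,::-1])
for m in r.outline_of(p,"stamp_card_top")[:1]: print("card",rect(p,m["pixels"],.003),m["conf"])
hsv=cv2.cvtColor(p["frame"],cv2.COLOR_RGB2HSV)
for m in r.outline_of(p,"stamp_mid")[:1]:
  k=biggest(m["pixels"]);print("stamp",rect(p,biggest(k&(hsv[...,1]<60)),.021),m["conf"])
for m in r.mark_of(p,"stamp_mid")[:1]: print(ray(p,m["xy"],.032),m["conf"])
plan((490,110,190,-6.5),vmax=230)
```

```text
card (array([478. , -97.8]), array([93.1, 92. ]), -6.7) 0.96
stamp (array([477.4, -97.9]), array([55.5, 53.9]), 82.0) 0.82
[[ 0.47428809 -0.09813918]] 0.71
now [477.4 -97.3 208.6] yaw -6.5 tilt [-0.002  0.001] j6 -0.33 t 18.45
  turn [0, 0, np.float64(-0.0)] shift [207, -11, 19]
  -> [490.1 109.6 189.6] -6.5
```

View pics/w6.png

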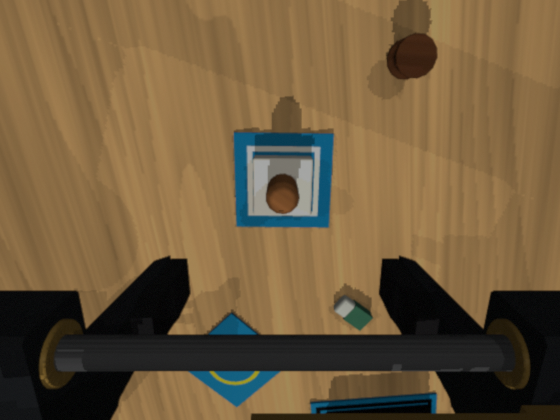

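The stamp stands centred on its card (pixel 285,185). Next comes the tape.

Call:
send_rows:
  targets:
    - [[0, 0, 0], [50, -3, 5], 0]
    - [[0, 0, 0], [100, -6, 10], 0]
    - [[0, 0, 0], [150, -8, 15], 0]
    - [[0, 0, 0], [190, -11, 19], 0]
    - [[0, 0, 0], [207, -11, 19], 0]

```text
time_s: 18.95
position: [0.4895, 0.1125, 0.189]
eef_rot: [-0.001, 0.745, 0.667, -0.001]
wrist_force: [0.5, -0.4, -0.5]
gripper_width: 0.0884
grip_force: 0.0
```

Run:
```python
from h import *
p=cam("wrist")
for m in r.outline_of(p,"tape_mid")[:1]:
  k=biggest(m["pixels"]);print("tape",rect(p,k,.0125),rect(p,k,.025),m["conf"])
for m in r.mark_of(p,"tape_mid")[:1]: print(ray(p,m["xy"],.0125),m["conf"])
plan((490,110,29,-6.5))
```

```text
tape (array([488.3, 106.5]), array([66.2, 62.1]), 85.4) (array([488.7, 110. ]), array([63.4, 59.5]), 85.4) 0.87
now [490.1 109.9 189.7] yaw -6.4 tilt [-0.002 -0.   ] j6 0.1 t 19.1
  turn [0, 0, np.float64(0.1)] shift [0, 0, 161]
  -> [490.1 109.9  28.7] -6.5
```

Call:
send_rows:
  targets:
    - [[0, 0, 0], [-1, -1, 40], 0]
    - [[0, 0, 0], [-1, -1, 80], 0]
    - [[0, 0, 0], [-1, -1, 120], 0]
    - [[0, 0, 0], [-1, -1, 150], 0]
    - [[0, 0, 0], [-1, -1, 161], 0]
  grip_force: 20

```text
time_s: 19.6
position: [0.488, 0.1072, 0.027]
eef_rot: [-0.002, 0.747, 0.665, -0.002]
wrist_force: [0.1, 0.3, 1.0]
gripper_width: 0.0881
grip_force: 0.0
```

Call:
send_rows:
  targets:
    - [[0, 0, 0], [0, 0, 0], 0.3]
    - [[0, 0, 0], [0, 0, 0], 0.5]
    - [[0, 0, 0], [0, 0, 0], 1]
    - [[0, 0, 0], [0, 0, 0], 1]
    - [[0, 0, 0], [0, 0, 0], 1]

```text
time_s: 20.1
position: [0.4902, 0.1084, 0.031]
eef_rot: [0.001, 0.746, 0.666, 0.001]
wrist_force: [-0.7, -2.0, 7.6]
gripper_width: 0.0613
grip_force: 20.0
```

Call:
send_rows:
  targets:
    - [[0, 0, 0], [0, 0, 0], 1]
    - [[0, 0, 0], [0, 0, 0], 1]
    - [[0, 0, 0], [0, 0, -8], 1]
    - [[0, 0, 0], [0, 0, -25], 1]
    - [[0, 0, 0], [0, 0, -45], 1]

```text
time_s: 20.6
position: [0.4892, 0.1086, 0.0756]
eef_rot: [-0.0, 0.746, 0.666, -0.0]
wrist_force: [0.3, 0.1, -1.2]
gripper_width: 0.0609
grip_force: 20.0
```

Run:
```python
from h import *
plan((542,428.7,110,-6.5),vmax=170)
```

```text
now [489.2 108.6  75.6] yaw -6.5 tilt [-0.001  0.   ] j6 0.1 t 20.6
  turn [0, 0, np.float64(-0.0)] shift [162, 8, -17]
  turn [0, 0, np.float64(-0.0)] shift [162, 8, -17]
  -> [542.  428.7 109.6] -6.5
```

Call:
send_rows:
  targets:
    - [[0, 0, 0], [25, 1, -10], 1]
    - [[0, 0, 0], [65, 3, -17], 1]
    - [[0, 0, 0], [110, 5, -17], 1]
    - [[0, 0, 0], [145, 7, -17], 1]
    - [[0, 0, 0], [162, 8, -17], 1]

```text
time_s: 21.1
position: [0.5158, 0.2713, 0.0925]
eef_rot: [0.0, 0.746, 0.666, 0.001]
wrist_force: [-0.6, -0.8, -1.4]
gripper_width: 0.0608
grip_force: 20.0
```

Call:
send_rows:
  targets:
    - [[0, 0, 0], [25, 1, -10], 1]
    - [[0, 0, 0], [65, 3, -17], 1]
    - [[0, 0, 0], [110, 5, -17], 1]
    - [[0, 0, 0], [150, 7, -17], 1]
    - [[0, 0, 0], [162, 8, -17], 1]

```text
time_s: 21.6
position: [0.5416, 0.4321, 0.1092]
eef_rot: [-0.0, 0.745, 0.667, 0.001]
wrist_force: [-0.4, 0.2, -1.5]
gripper_width: 0.0611
grip_force: 20.0
```

Run:
```python
from h import *
p=cam("wrist");cv2.imwrite("pics/w7.png",p["frame"][:,:,::-1])
for m in r.outline_of(p,"tape_card_top")[:1]: print("card",rect(p,biggest(m["pixels"]),.003),m["conf"])
for m in r.mark_of(p,"tape_card_top")[:1]: print("card",ray(p,m["xy"],.003),m["conf"])
for m in r.outline_of(p,"tape_mid")[:1]: print("tape",rect(p,biggest(m["pixels"]),.1),m["conf"])
plan((542,428.7,36,-6.5))
```

```text
card (array([692.2, 376.6]), array([85.9, 75.7]), -83.1) 0.74
card [[0.70305047 0.37074201]] 0.82
tape (array([541.6, 439.7]), array([62. , 55.9]), -6.4) 0.91
now [542.1 428.  108.9] yaw -6.5 tilt [-0. -0.] j6 0.61 t 21.8
  turn [0, 0, np.float64(-0.0)] shift [1, 0, 73]
  -> [542.3 429.   35.9] -6.5
```

View pics/w7.png

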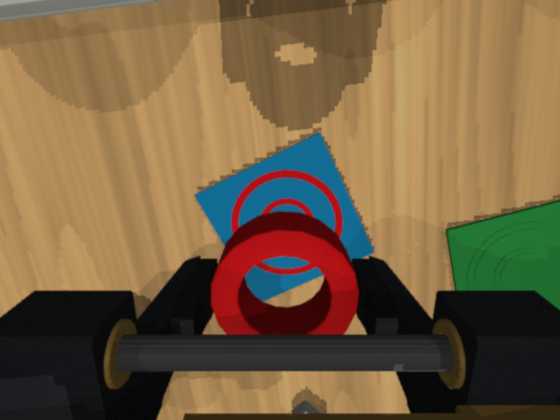

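Run:
```python
from h import *
p=cam("wrist")
print(ray(p,[[287,221],[231,221],[342,221],[287,170],[287,273]],.003)*1000)
hsv=cv2.cvtColor(p["frame"],cv2.COLOR_RGB2HSV)
b=biggest((abs(hsv[...,0].astype(int)-103)<10)&(hsv[...,1]>120))
xy=ray(p,np.argwhere(b)[:,::-1],.003)*1000
print("ext",xy[xy[:,1].argmax()],xy[xy[:,0].argmax()],xy[xy[:,0].argmin()],rect(p,b,.003))
```

```text
[[542.74314276 424.68136421]
 [504.84636018 429.02434739]
 [579.94947509 420.41750683]
 [546.68360419 459.69545548]
 [538.3284686  385.45352085]]
ext [567.81056799 484.80614851] [599.57262797 401.07471261] [483.31396347 453.43926484] (array([541.7, 426.8]), array([91.9, 91.7]), -70.0)
```

Call:
send_rows:
  targets:
    - [[0, 0, 0], [-2, 0, 20], 1]
    - [[0, 0, 0], [-2, 0, 45], 1]
    - [[0, 0, 0], [-2, 0, 63], 1]
    - [[0, 0, 0], [-2, 0, 70], 1]
    - [[0, 0, 0], [-2, 0, 72], 1]

```text
time_s: 22.35
position: [0.5422, 0.4258, 0.0366]
eef_rot: [-0.0, 0.747, 0.665, -0.0]
wrist_force: [-0.2, 0.8, 0.6]
gripper_width: 0.0612
grip_force: 20.0
```

Call:
send_rows:
  targets:
    - [[0, 0, 0], [0, 0, 1], 1]
    - [[0, 0, 0], [0, 0, 2], 1]
    - [[0, 0, 0], [0, 0, 3], 1]
    - [[0, 0, 0], [0, 0, 3], 1]
    - [[0, 0, 0], [0, 0, 3], 1]

```text
time_s: 22.85
position: [0.5422, 0.4267, 0.0341]
eef_rot: [0.0, 0.746, 0.666, 0.0]
wrist_force: [-0.5, -1.3, 0.7]
gripper_width: 0.0611
grip_force: 20.0
```

Call:
send_rows:
  targets:
    - [[0, 0, 0], [0, 0, 0.7], 1]
    - [[0, 0, 0], [0, 0, 1.4], 1]
    - [[0, 0, 0], [0, 0, 2], 1]
    - [[0, 0, 0], [0, 0, 2], 1]
    - [[0, 0, 0], [0, 0, 2], 1]

```text
time_s: 23.35
position: [0.5423, 0.4267, 0.034]
eef_rot: [0.0, 0.746, 0.666, 0.0]
wrist_force: [-6.0, -4.8, 14.4]
gripper_width: 0.0613
grip_force: 20.0
```

Call:
send_rows:
  targets:
    - [[0, 0, 0], [0, 0, -2], 1]
    - [[0, 0, 0], [0, 0, -2], 1]
    - [[0, 0, 0], [0, 0, -2], 0.2]
    - [[0, 0, 0], [0, 0, -2], 0]
    - [[0, 0, 0], [0, 0, -2], 0]

```text
time_s: 23.85
position: [0.542, 0.4266, 0.0334]
eef_rot: [-0.0, 0.746, 0.666, -0.0]
wrist_force: [-0.2, 0.7, 0.0]
gripper_width: 0.0829
grip_force: 0.0
```

Call:
send_rows:
  targets:
    - [[0, 0, 0], [0, 0, 0], 0]
    - [[0, 0, 0], [0, 0, 0], 0]
    - [[0, 0, 0], [0, 0, 0], 0]
    - [[0, 0, 0], [0, 0, -10], 0]
    - [[0, 0, 0], [0, 0, -30], 0]

```text
time_s: 24.35
position: [0.5415, 0.4262, 0.0632]
eef_rot: [-0.0, 0.746, 0.666, -0.001]
wrist_force: [-0.5, 0.4, 0.4]
gripper_width: 0.0884
grip_force: 0.0
```

Call:
send_rows:
  targets:
    - [[0, 0, 0], [0, 0, -40], 0]
    - [[0, 0, 0], [0, 0, -80], 0]
    - [[0, 0, 0], [0, 0, -110], 0]
    - [[0, 0, 0], [0, 0, -125], 0]
    - [[0, 0, 0], [0, 0, -125], 0]

```text
time_s: 24.85
position: [0.5427, 0.427, 0.1922]
eef_rot: [0.001, 0.746, 0.666, 0.003]
wrist_force: [-0.1, 0.3, -0.8]
gripper_width: 0.0883
grip_force: 0.0
```

Run:
```python
from h import *
p=cam("wrist");cv2.imwrite("pics/w8.png",p["frame"][:,:,::-1])
for m in r.outline_of(p,"tape_card_top")[:2]: print("card",rect(p,biggest(m["pixels"]),.003),m["conf"])
for m in r.outline_of(p,"tape_mid")[:1]: print("tape",rect(p,biggest(m["pixels"]),.0155),rect(p,biggest(m["pixels"]),.028),m["conf"])
plan((409,318,190,-6.5),vmax=230)
```

```text
card (array([542.2, 426.9]), array([93. , 92.6]), 19.8) 0.88
card (array([703.1, 372.7]), array([94. , 93.8]), -80.1) 0.87
tape (array([541.7, 424.8]), array([66.6, 64. ]), 83.4) (array([542.1, 428.1]), array([63.8, 61.3]), 83.4) 0.72
now [541.7 426.4 187.6] yaw -6.5 tilt [-0.002 -0.001] j6 0.61 t 25.0
  turn [0, 0, np.float64(-0.0)] shift [-123, -119, -2]
  -> [409.4 317.8 189.6] -6.5
```

View pics/w8.png

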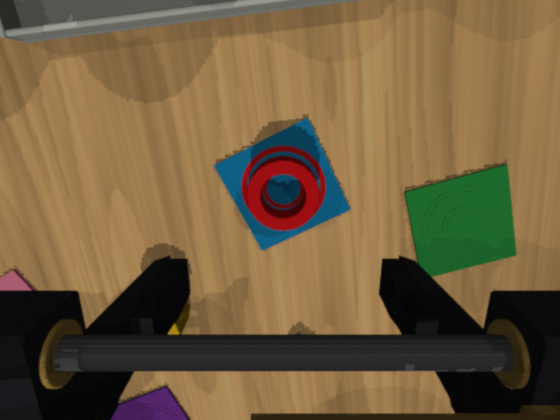

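The tape is centred on the blue card (pixel 285,190). The pot is next.

Call:
send_rows:
  targets:
    - [[0, 0, 0], [-30, -29, 0], 0]
    - [[0, 0, 0], [-62, -60, -1], 0]
    - [[0, 0, 0], [-95, -92, -2], 0]
    - [[0, 0, 0], [-118, -114, -2], 0]
    - [[0, 0, 0], [-123, -119, -2], 0]

```text
time_s: 25.5
position: [0.4074, 0.3165, 0.1899]
eef_rot: [-0.0, 0.746, 0.665, -0.001]
wrist_force: [0.1, 0.7, -0.1]
gripper_width: 0.0882
grip_force: 0.0
```

Run:
```python
from h import *
p=cam("wrist")
for m in r.outline_of(p,"pot_mid")[:1]:
  k=biggest(m["pixels"]);print("pot",rect(p,k,.021),rect(p,k,.042),m["conf"])
for m in r.mark_of(p,"pot_mid")[:1]: print(ray(p,m["xy"],.021),m["conf"])
plan((409,318,30,-6.5))
```

```text
pot (array([410.6, 311.8]), array([56.8, 51.9]), 58.9) (array([411. , 317.8]), array([52.7, 48.1]), 58.9) 0.81
[[0.40980174 0.31344462]] 0.72
now [410.2 318.2 190.4] yaw -6.6 tilt [-0.  0.] j6 0.55 t 25.65
  turn [0, 0, np.float64(-0.1)] shift [0, -1, 160]
  -> [409.2 318.3  30.4] -6.5
```

Call:
send_rows:
  targets:
    - [[0, 0, 0], [-2, 0, 40], 0]
    - [[0, 0, 0], [-2, 0, 80], 0]
    - [[0, 0, 0], [-2, 0, 120], 0]
    - [[0, 0, 0], [-2, 0, 150], 0]
    - [[0, 0, 0], [-2, 0, 160], 0]
  grip_force: 25

```text
time_s: 26.15
position: [0.409, 0.3158, 0.0274]
eef_rot: [-0.001, 0.746, 0.666, -0.002]
wrist_force: [-0.0, 0.2, 0.7]
gripper_width: 0.0885
grip_force: 0.0
```

Call:
send_rows:
  targets:
    - [[0, 0, 0], [0, 0, 0], 0.3]
    - [[0, 0, 0], [0, 0, 0], 0.6]
    - [[0, 0, 0], [0, 0, 0], 1]
    - [[0, 0, 0], [0, 0, 0], 1]
    - [[0, 0, 0], [0, 0, 0], 1]

```text
time_s: 26.65
position: [0.4099, 0.3162, 0.0315]
eef_rot: [0.0, 0.746, 0.666, 0.001]
wrist_force: [-0.2, 0.1, -0.1]
gripper_width: 0.0502
grip_force: 0.0
```

Call:
send_rows:
  targets:
    - [[0, 0, 0], [0, 0, 0], 1]
    - [[0, 0, 0], [0, 0, 0], 1]
    - [[0, 0, 0], [0, 0, -8], 1]
    - [[0, 0, 0], [0, 0, -40], 1]
    - [[0, 0, 0], [0, 0, -80], 1]

```text
time_s: 27.15
position: [0.4088, 0.3156, 0.1109]
eef_rot: [-0.001, 0.746, 0.666, -0.002]
wrist_force: [-0.2, -0.4, -0.5]
gripper_width: 0.0477
grip_force: 25.0
```

Run:
```python
from h import *
plan((460,10,160,-6.5),(399,-298,125,-6.5),vmax=170)
```

```text
now [408.8 315.6 110.9] yaw -6.6 tilt [-0.003 -0.001] j6 0.54 t 27.15
  turn [0, 0, np.float64(-0.0)] shift [-149, 43, -25]
  turn [0, 0, np.float64(-0.1)] shift [-149, 43, -24]
  -> [460.2   9.7 159.9] -6.5
  turn [0, 0, np.float64(0.0)] shift [-156, -13, 17]
  turn [0, 0, np.float64(0.0)] shift [-157, -13, 18]
  -> [ 399.1 -298.4  124.9] -6.5
```

Call:
send_rows:
  targets:
    - [[0, 0, 0], [-25, 7, -15], 1]
    - [[0, 0, 0], [-65, 19, -25], 1]
    - [[0, 0, 0], [-105, 30, -25], 1]
    - [[0, 0, 0], [-140, 40, -25], 1]
    - [[0, 0, 0], [-149, 43, -25], 1]

```text
time_s: 27.65
position: [0.4356, 0.1606, 0.1362]
eef_rot: [0.0, 0.747, 0.664, -0.0]
wrist_force: [0.4, 0.6, -0.7]
gripper_width: 0.0475
grip_force: 25.0
```

Call:
send_rows:
  targets:
    - [[0, 0, 0], [-25, 7, -15], 1]
    - [[0, 0, 0], [-65, 19, -25], 1]
    - [[0, 0, 0], [-105, 30, -25], 1]
    - [[0, 0, 0], [-140, 40, -25], 1]
    - [[0, 0, 0], [-149, 43, -25], 1]

```text
time_s: 28.15
position: [0.4615, 0.008, 0.161]
eef_rot: [0.0, 0.747, 0.665, 0.0]
wrist_force: [-0.7, 0.9, -0.2]
gripper_width: 0.0477
grip_force: 25.0
```

Call:
send_rows:
  targets:
    - [[0, 0, 0], [-25, -2, 3], 1]
    - [[0, 0, 0], [-65, -5, 8], 1]
    - [[0, 0, 0], [-105, -9, 12], 1]
    - [[0, 0, 0], [-145, -12, 17], 1]
    - [[0, 0, 0], [-156, -13, 17], 1]

```text
time_s: 28.65
position: [0.4299, -0.145, 0.1434]
eef_rot: [-0.0, 0.747, 0.665, -0.0]
wrist_force: [0.1, 0.6, -1.2]
gripper_width: 0.0471
grip_force: 25.0
```

Call:
send_rows:
  targets:
    - [[0, 0, 0], [-25, -2, 3], 1]
    - [[0, 0, 0], [-65, -5, 8], 1]
    - [[0, 0, 0], [-105, -9, 12], 1]
    - [[0, 0, 0], [-145, -12, 17], 1]
    - [[0, 0, 0], [-157, -13, 18], 1]

```text
time_s: 29.15
position: [0.3995, -0.2995, 0.1254]
eef_rot: [-0.0, 0.747, 0.665, 0.0]
wrist_force: [1.1, -0.7, -0.5]
gripper_width: 0.0474
grip_force: 25.0
```

Run:
```python
from h import *
p=cam("wrist");cv2.imwrite("pics/w9.png",p["frame"][:,:,::-1])
for m in r.outline_of(p,"pot_card_top")[:2]: print("card",rect(p,biggest(m["pixels"]),.003),m["conf"])
for m in r.mark_of(p,"pot_card_top")[:1]: print("card",ray(p,m["xy"],.003),m["conf"])
hsv=cv2.cvtColor(p["frame"],cv2.COLOR_RGB2HSV)
b=biggest((abs(hsv[...,0].astype(int)-103)<10)&(hsv[...,1]>120))
xy=ray(p,np.argwhere(b)[:,::-1],.003)*1000
print("ext",xy[xy[:,1].argmax()],xy[xy[:,0].argmax()],xy[xy[:,0].argmin()],rect(p,b,.003))
plan((399,-298,37,-6.5))
```

```text
card (array([ 398.1, -301.5]), array([92.3, 92.3]), 38.7) 0.94
card (array([ 540.6, -380.6]), array([125.1,  23.8]), 0.9) 0.37
card [[ 0.39434116 -0.30336268]] 0.81
ext [ 404.99479341 -237.79133993] [ 460.87285982 -307.34992591] [ 333.99056801 -294.86495829] (array([ 397.8, -301.5]), array([91.9, 91.6]), 38.7)
now [ 400.  -296.8  125.6] yaw -6.6 tilt [-0.     0.001] j6 -0.76 t 29.3
  turn [0, 0, np.float64(-0.1)] shift [-1, -1, 89]
  -> [ 398.9 -297.6   36.6] -6.5
```

View pics/w9.png

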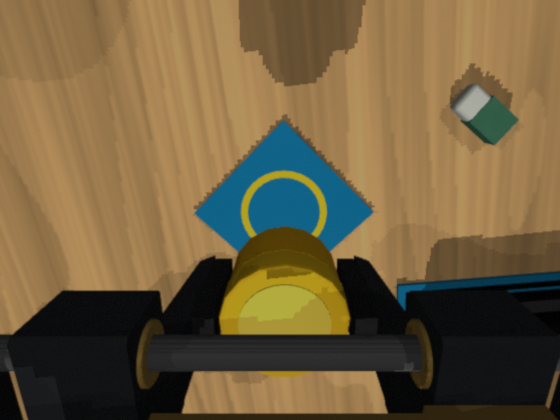

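Call:
send_rows:
  targets:
    - [[0, 0, 0], [-2, -1, 20], 1]
    - [[0, 0, 0], [-2, -1, 50], 1]
    - [[0, 0, 0], [-2, -1, 75], 1]
    - [[0, 0, 0], [-2, -1, 85], 1]
    - [[0, 0, 0], [-2, -1, 88], 1]

```text
time_s: 29.8
position: [0.3987, -0.2983, 0.0374]
eef_rot: [-0.001, 0.746, 0.666, 0.0]
wrist_force: [0.3, 0.1, 0.5]
gripper_width: 0.0472
grip_force: 25.0
```

Call:
send_rows:
  targets:
    - [[0, 0, 0], [0, 0, 1], 1]
    - [[0, 0, 0], [0, 0, 2], 1]
    - [[0, 0, 0], [0, 0, 3], 1]
    - [[0, 0, 0], [0, 0, 3], 1]
    - [[0, 0, 0], [0, 0, 3], 1]

```text
time_s: 30.3
position: [0.3984, -0.2999, 0.035]
eef_rot: [0.0, 0.746, 0.666, -0.0]
wrist_force: [0.1, -0.6, -0.2]
gripper_width: 0.0472
grip_force: 25.0
```

Call:
send_rows:
  targets:
    - [[0, 0, 0], [0, 0, 0.7], 1]
    - [[0, 0, 0], [0, 0, 1.4], 1]
    - [[0, 0, 0], [0, 0, 2], 1]
    - [[0, 0, 0], [0, 0, 2], 1]
    - [[0, 0, 0], [0, 0, 2], 1]

```text
time_s: 30.8
position: [0.3984, -0.2999, 0.0343]
eef_rot: [0.0, 0.746, 0.666, -0.0]
wrist_force: [-6.4, 5.1, 20.4]
gripper_width: 0.0472
grip_force: 25.0
```

Call:
send_rows:
  targets:
    - [[0, 0, 0], [0, 0, -1.5], 1]
    - [[0, 0, 0], [0, 0, -1.5], 1]
    - [[0, 0, 0], [0, 0, -1.5], 0.4]
    - [[0, 0, 0], [0, 0, -1.5], 0.2]
    - [[0, 0, 0], [0, 0, -1.5], 0]

```text
time_s: 31.3
position: [0.3983, -0.2997, 0.034]
eef_rot: [-0.0, 0.746, 0.666, 0.0]
wrist_force: [-0.6, 0.4, 0.1]
gripper_width: 0.0666
grip_force: 0.0
```

Call:
send_rows:
  targets:
    - [[0, 0, 0], [0, 0, 0], 0]
    - [[0, 0, 0], [0, 0, 0], 0]
    - [[0, 0, 0], [0, 0, 0], 0]
    - [[0, 0, 0], [0, 0, -10], 0]
    - [[0, 0, 0], [0, 0, -30], 0]

```text
time_s: 31.8
position: [0.3979, -0.2993, 0.0642]
eef_rot: [-0.001, 0.746, 0.666, 0.0]
wrist_force: [-0.0, 0.3, 0.9]
gripper_width: 0.0882
grip_force: 0.0
```

Call:
send_rows:
  targets:
    - [[0, 0, 0], [0, 0, -40], 0]
    - [[0, 0, 0], [0, 0, -80], 0]
    - [[0, 0, 0], [0, 0, -120], 0]
    - [[0, 0, 0], [0, 0, -155], 0]
    - [[0, 0, 0], [0, 0, -155], 0]

```text
time_s: 32.3
position: [0.3993, -0.3008, 0.2243]
eef_rot: [0.005, 0.746, 0.666, -0.0]
wrist_force: [0.3, -0.2, -0.2]
gripper_width: 0.0884
grip_force: 0.0
```

Run:
```python
from h import *
p=cam("wrist");q=cam("scene")
cv2.imwrite("pics/w10.png",p["frame"][:,:,::-1]);cv2.imwrite("pics/s10.png",q["frame"][:,:,::-1])
for m in r.outline_of(p,"pot_card_top")[:1]: print("card",rect(p,biggest(m["pixels"]),.003),m["conf"])
for m in r.outline_of(p,"pot_mid")[:1]: print("pot",rect(p,biggest(m["pixels"]),.024),rect(p,biggest(m["pixels"]),.045),m["conf"])
```

```text
card (array([ 398. , -301.3]), array([93.6, 93.4]), -51.3) 0.96
pot (array([ 397.1, -302.4]), array([56.5, 49.8]), 82.0) (array([ 397.7, -297.2]), array([52.8, 46.5]), 82.0) 0.84
```

View pics/w10.png

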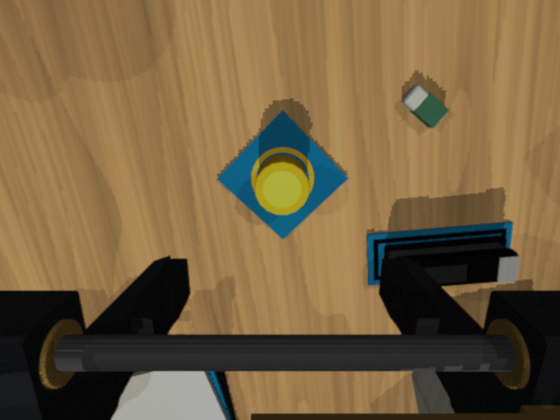

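View pics/s10.png

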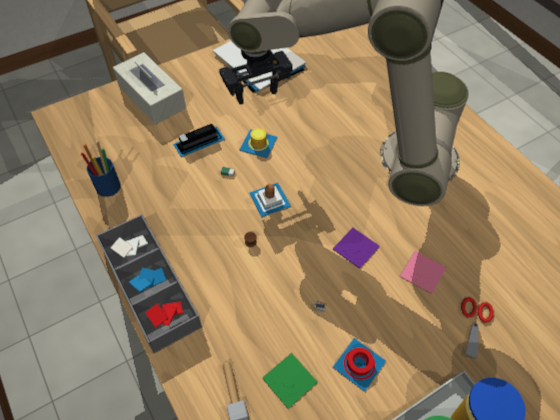

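The scene picture shows all four tools upright on their own cards: stapler (199,138), pot (259,140), stamp (269,196) and tape (360,362). The gripper is clear of everything.

```bash
python3 -c "
from plant import r
print(r.sign_off())"
```

```text
the job is handed in; nothing more can be done
None
```

The job is handed in: the last pictures show all four tools standing upright on their own cards. I measured each within about 5 mm of the middle of its outline, but the hand-in returned no verdict.

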